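# Lever open the blue watercolour tin with a palette knife

### The job

Pick up the palette knife, slide its blade into the slot under the front lip of the blue paint tin and lever the lid open with it, on past upright, so that it stays leaning back. Touch the blue tin only with the knife, never with the gripper, and leave the green tin shut and everything else on the table where it is. Then lay the knife back flat on the cork mat, without dropping it, and let go.

Things in the scene. Friction and masses are not known exactly. Their poses are not given: they have to be found in the camera images.
- blue_box: blue watercolour tin, fixed, base 90 (x) x 140 (y) x 36 mm high. Origin: centre of its underside; z up; front (-x) towards the robot, hinge along the back. A 3 mm ledge, 140 mm long, sticks out 22 mm from the front wall, its top 24 mm above the table. The lid's lip sticks out 14 mm above it, underside at 36 mm: the slot between is 12 mm high, 140 wide, 14 deep (lip edge x = -59, wall x = -45 mm)
- blue_box_lid (a joint): angle of the blue tin's lid: 0 shut, 1.57 upright, 1.92 against its stop leaning back. The hinge is stiff: the lid stays where it is left; opening it needs about 2 N at the lip
- blue_box_lip (a point): middle of the front edge of the blue lid's lip, on its underside (moves with the lid); the lid is 104 mm from hinge to lip edge, 140 mm wide, 4 mm thick
- blue_box_hinge (a point): middle of the blue lid's hinge line, 36 mm above the table, 45 mm behind the tin's centre; axes as the tin's; the lid turns about its y axis
- green_box: green watercolour tin, fixed, base 90 (x) x 140 (y) x 36 mm high. Origin: centre of its underside; z up; front (-x) towards the robot, hinge along the back. A 3 mm ledge, 140 mm long, sticks out 22 mm from the front wall, its top 24 mm above the table. The lid's lip sticks out 14 mm above it, underside at 36 mm: the slot between is 12 mm high, 140 wide, 14 deep (lip edge x = -59, wall x = -45 mm)
- green_box_lid (a joint): angle of the green tin's lid: 0 shut, 1.57 upright, 1.92 against its stop leaning back. The hinge is stiff: the lid stays where it is left; opening it needs about 2 N at the lip
- green_box_lip (a point): middle of the front edge of the green lid's lip, on its underside (moves with the lid); the lid is 104 mm from hinge to lip edge, 140 mm wide, 4 mm thick
- green_box_hinge (a point): middle of the green lid's hinge line, 36 mm above the table, 45 mm behind the tin's centre; axes as the tin's; the lid turns about its y axis
- cork_mat: brown cork mat fixed on the table, 220 (x) x 100 (y) x 4 mm. Origin: centre of its underside, axes along its edges
- knife: palette knife, 180 mm long, 80 g, lying on the cork mat. Origin: on the underside of the handle, under mid-grip; x along it to the tip, z up. Dark wooden handle 20 x 20 mm from x = -60 to +50 mm, brass collar 12 mm thick to x = 62, stiff flat steel blade 2 mm thick, 18 to 22 mm wide, to x = 120; blade mid-plane 10 mm above the underside
- knife_tip (a point): tip of the knife's blade, 120 mm ahead of the knife's origin, at the blade's mid-plane
- ink_bottle: small amber ink bottle with black cap, 28 mm across, 42 mm high; bystander; origin: centre of its underside
- eraser: white eraser 45 x 20 x 13 mm; bystander; origin: centre of its underside
- water_jar: glass water jar, 56 mm across, 70 mm high; bystander; origin: centre of its underside
- dish: white ceramic dish, 72 mm across, 26 mm high; bystander; origin: centre of its underside
- sharpener_case: yellow plastic sharpener case 50 x 70 x 30 mm; bystander; origin: centre of its underside
- gouache_jar: red gouache jar with white lid, 48 mm across, 50 mm high; bystander; origin: centre of its underside
Things that resemble listed ones, but are neither listed nor needed, are in the scene too. Several things have the shape of the knife; the one meant has the colours described above.

How it is judged (in metres and radians):
On the way, in this order (a step that is already met when the one before it is completed fails the run):
1. the knife's blade raises the blue lid (value of joint blue_box_lid above 0.3 rad and contact force between knife and blue_box above 0.2 N), for 0.1 s.
2. the blue lid is past upright (value of joint blue_box_lid above 1.6 rad), for 0.2 s.
At the end, for the whole second after the job is handed in: The blue lid stays open past upright (more than 1.6 rad) and the green lid is shut (under 0.05 rad); the knife lies at rest, level within 0.12 rad, on the cork mat with the middle of its grip over the mat; the bystanders are within 30 mm of where they began (value of joint blue_box_lid above 1.6 rad and value of joint green_box_lid below 0.05 rad and x of knife in the frame of cork_mat between -0.11 and 0.11 m and y of knife in the frame of cork_mat between -0.05 and 0.05 m and height (world z) of knife below 0.03 m and angle between knife's own x axis and vertical between 1.45 and 1.69 rad and contact force between knife and cork_mat above 0.2 N and linear speed of knife below 0.02 m/s and distance of each of ink_bottle, eraser, water_jar, dish, sharpener_case, gouache_jar from where it was at the start of the episode below 0.03 m); the robot touches nothing.
It fails at once if the gripper or arm touches the blue tin or its lid (over 1 N) (contact force between any of the fingers, the arm and blue_box above 1 N).
It fails at once if the green lid is opened (over 0.1 rad) (value of joint green_box_lid above 0.1 rad).
It fails at once if the knife is let go in mid-air (grip more than 60 mm above the table with no finger on it) (height (world z) of knife above 0.06 m and contact force between the fingers and knife below 0.05 N).
It fails at once if a bystander is moved more than 30 mm (distance of any of ink_bottle, eraser, water_jar, dish, sharpener_case, gouache_jar from where it was at the start of the episode above 0.03 m).
It also fails if it takes over 64 s, if anything falls off the work surface, if the arm or the gripper's body presses on something with over 40 N, if the wrist force passes 120 N, or if a joint passes its speed limit or range.

### The arm

A 6-joint arm with a two-finger parallel gripper is mounted at the origin on the work surface. World frame = base frame: x ahead of the robot, y to its left, z up, the work surface at z = 0. Lengths are in m, angles in degrees, forces in N, time in s.
With the tool pointing down it reaches from about 0.3 to 0.75 m from the base axis. Payload 8.5 kg.
Tool frame: the origin (TCP) lies midway between the tips of the shut fingers; the grasp point (between the pads) lies 19 mm behind it (env.grasp_offset is the distance from the TCP to the grasp point, in m); z points along the fingers, y is the line along which they close (so a half turn about z gives the same grasp; the last joint's range is limited). The gripper opens to 85 mm and grips with 20 to 120 N. Pads are 22 mm wide; open, the fingers measure 114 mm over their backs; the gripper's body (76 mm by 85 mm) begins 54 mm behind the grasp point. The pads swing forward as they close: fully open they stand 13 mm farther back than shut.
Start: joints at [-79.486, 21.807, 74.336, -0, 83.858, -12.336], TCP at [0.214, -0.507, 0.231] pointing down, gripper open.
Joint ranges: [-178.18, 178.18], [-50.72, 133.34], [12.68, 142.11], [-81.47, 261.47], [9.98, 163.14], [-165.26, 165.26]. Speed limits (degrees/s): [136.94, 136.94, 180, 180, 180, 180].

### API

Orientations are given as a 3x3 rotation matrix whose columns are the frame's x, y, z axes.
In Python, from rig import env gives the robot as it stands.
- The arm moves only by the tool servo_tool, never from a script. Its argument "deltas" is text: rows parted by semicolons, each of 7 numbers parted by spaces: the opening, from 0 (shut) to 1 (fully open), then the shift along the tool's x, y, z in mm, then the turn, a rotation vector about the tool's x, y, z in rad. A call has 1 to 8 rows; each row shifts and turns the commanded pose from where the row before left it, along the tool's axes as they then stand; what a row does not reach is not made up. A row lasts 1/12 s, in which the tool goes at most 41.7 mm and 7.16 degrees, less where a joint would pass 70% of its speed; a pose out of reach is approached as far as the arm can. A call is refused whole if a number of a shift passes 41.7 or a number of a turn 0.125, either way. A call with a gripper value outside its range is refused whole. The fingers move at their own pace and stop on an object; "newtons" is the grip in N (left out, the last holds). Time passes only in rows, so rows that do not move let the fingers close. It gives the time, the measured TCP pose, the force, the opening and the grip force at its end, in the units of the state.
- env.observe(): the state, without advancing time (a new reading comes with each control period).
- env.get_image(name): name is "scene" or "top"; returns a dict with "img" (384x512x3 uint8, red, green, blue), "depth" (384x512 float32, m along the optical axis (not along the pixel's ray), 0 where there is no reading), "camera_matrix" (3x3 intrinsics, pixels), "world_to_cam" (4x4, takes a point from world to camera coordinates). Camera axes: x right, y down, z forward; pixel columns grow to the right and rows downward; lengths in m; the calibration is good to about 2 mm. A picture is of the moment at which its call begins.
- env.close_job(): hands the job in; it is judged then, once.
Trained networks look in a picture, given as the dict that the camera call returned (one of the last four; its "shot" number tells which), for a name from the list of things; names that differ only in an ending like _2 or _b are one class to them, and where a whole thing is asked for, a point or a joint stands for the part that bears it (a point fixed in the world has none). Each returns a list of dicts, best first, with "conf" (0 to 1); they miss things now and then, are a little off and sometimes report something else, mostly with a low value. They report only what shows in the picture. A call takes as long as a camera call. They do not tell look-alikes from the thing itself.
- env.spot_in(name, picture): "bbox" ([centre column, centre row, width, height] in pixels, round what is visible of it).
- env.spot_point(name, picture): "uv" ([column, row] in pixels: a listed point, or the origin of a listed thing).
The state is a dict: "time_s": time; "q": joint angles; "qvel": joint speeds; "joint_efforts": joint torques, N m; "position": TCP position; "tool_rot": TCP orientation; "ft_force": force on the tool from outside, world axes, zero at the start; "wrist_torque": the same for the moment, N m; "grip_width": finger opening in m; "gripper_force": force on a finger pad.
Only numpy, scipy, OpenCV 4.12 (cv2) and the standard library are available. Lean on these libraries where they do the work, as an engineer would, in place of code of your own. Each camera call takes 0.05 s, during which the arm holds its last target. There are 200 camera calls.

## Working session

There is one attempt and no reset: what is moved stays moved. The work goes in short steps, Python scripts to look and compute and a tool call to move; the robot and the scene stay as the last step left them, time stands still between calls to the robot, and variables do not carry over. Pictures are saved under pics/ and viewed, at most 10 in all, crops included, and the job is handed in when it is done.

Besides the shell and the picture viewer there is one more tool, called after "Call:" as name(argument=value, ...), one argument or row to a line, values as JSON. servo_tool: Moves the arm, as the interface text tells. Its arguments: {"type":"object","properties":{"deltas":{"type":"string"},"newtons":{"type":"number"}},"required":["deltas"]}

```bash
mkdir -p pics; ls; cat > h.py <<'E'
import numpy as np,cv2
from rig import env
def w(p,uv,d=None,z=None):
    K=p["camera_matrix"];T=np.linalg.inv(p["world_to_cam"])
    r=np.linalg.inv(K)@np.array([uv[0],uv[1],1.])
    if z is not None:
        rw=T[:3,:3]@r;return T[:3,3]+rw*(z-T[2,3])/rw[2]
    if d is None:
        d=p["depth"][int(round(uv[1])),int(round(uv[0]))]
    return (T@np.append(r*d,1))[:3]
def save(p,n,f=1.5):
    cv2.imwrite("pics/"+n,cv2.resize(p["img"][:,:,::-1],None,fx=f,fy=f,interpolation=cv2.INTER_CUBIC))
E
python3 - <<'E'
from h import *
np.set_printoptions(precision=4,suppress=True)
print(env.observe()["position"],env.observe()["tool_rot"],env.grasp_offset)
for c in ["top","scene"]:
    p=env.get_image(c);save(p,c+"0.png")
    print(c,np.linalg.inv(p["world_to_cam"])[:3,3])
    for n in ["knife","knife_tip","blue_box","blue_box_lip","blue_box_hinge","green_box","cork_mat","ink_bottle","eraser","water_jar","dish","sharpener_case","gouache_jar"]:
        for r in env.spot_point(n,p)[:4]:
            if r["conf"]>.2: print(n,round(r["conf"],2),np.round(r["uv"],1),w(p,r["uv"]))
E
```

```text
pics
[ 0.2135 -0.5065  0.2307] [[ 0.9215  0.3883 -0.0002]
 [ 0.3883 -0.9215  0.0015]
 [ 0.0003 -0.0014 -1.    ]] 0.0187
top [0.4689 0.0042 1.2473]
knife 0.94 [306.6 283.5] [ 0.2845 -0.1536  0.0175]
knife 0.64 [194.7 266.2] [0.3318 0.169  0.0207]
knife 0.56 [330.9 157. ] [ 0.6507 -0.2229  0.0245]
knife_tip 0.9 [320.4 241.3] [ 0.405  -0.1962 -0.0003]
knife_tip 0.86 [175.7 303.4] [0.2229 0.2243 0.0071]
knife_tip 0.7 [336.9 115.4] [ 0.779  -0.2453  0.0014]
knife_tip 0.26 [253.7 142. ] [0.6894 0.002  0.0434]
blue_box 0.71 [251.9 156.4] [0.6473 0.0068 0.0472]
blue_box_hinge 0.89 [253.6 141.4] [ 0.6992  0.0023 -0.0002]
green_box 0.85 [172.3 172.1] [0.6013 0.2347 0.0397]
cork_mat 0.7 [331.1 156.3] [ 0.6529 -0.2237  0.0235]
ink_bottle 0.64 [401.5 167.4] [ 0.6211 -0.4257  0.0311]
ink_bottle 0.63 [330.8 155.6] [ 0.655  -0.2228  0.0236]
ink_bottle 0.58 [293.7 221.8] [ 0.4618 -0.1132  0.0453]
ink_bottle 0.29 [167.  190.4] [0.5486 0.2489 0.0398]
eraser 0.41 [208.9 221.3] [0.4611 0.1308 0.0115]
water_jar 0.61 [292.6 110. ] [ 0.7898 -0.1117  0.0181]
dish 0.96 [217.5 115.1] [0.7765 0.1102 0.0036]
dis
[... 917 characters left out ...]
.0279]
green_box 0.69 [327.4 171.9] [0.6338 0.2153 0.0411]
green_box 0.54 [197.6 262.3] [ 0.6617 -0.2409  0.0216]
green_box 0.24 [374.5 147.8] [0.6333 0.4131 0.0236]
cork_mat 0.69 [201.8 262.1] [ 0.6694 -0.2329  0.0257]
cork_mat 0.42 [274.5 215.8] [ 0.6688 -0.004   0.0398]
ink_bottle 0.45 [196.7 192.2] [ 0.4643 -0.1254  0.0177]
eraser 0.57 [263.3 160.1] [0.4609 0.113  0.0003]
eraser 0.27 [274.  215.9] [ 0.6682 -0.0052  0.0396]
water_jar 0.75 [261.9 274.5] [ 0.792  -0.1361  0.0441]
dish 0.85 [335.6 234.6] [0.7968 0.1059 0.0118]
sharpener_case 0.64 [125.4 297.6] [ 0.6485 -0.4305  0.0289]
gouache_jar 0.73 [375.5 148.8] [0.6354 0.4168 0.0187]
gouache_jar 0.65 [262.8 195.7] [0.5965 0.0102 0.0408]
```

View pics/top0.png

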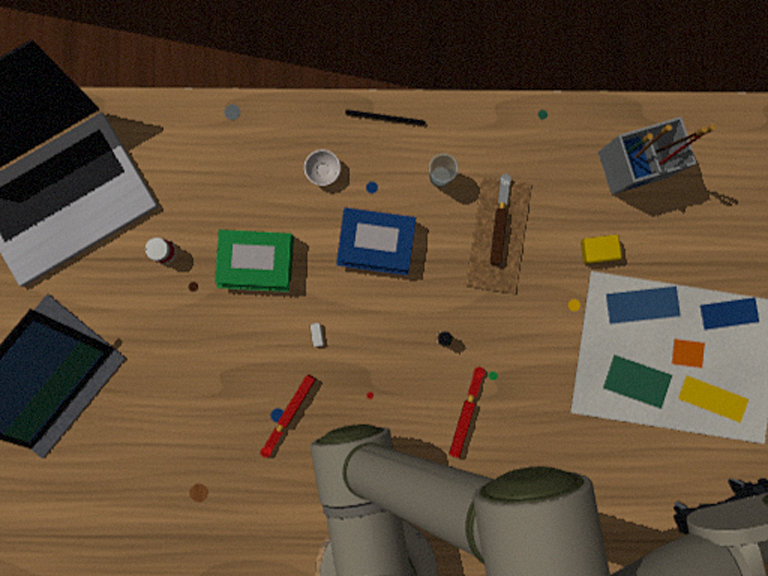

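View pics/scene0.png

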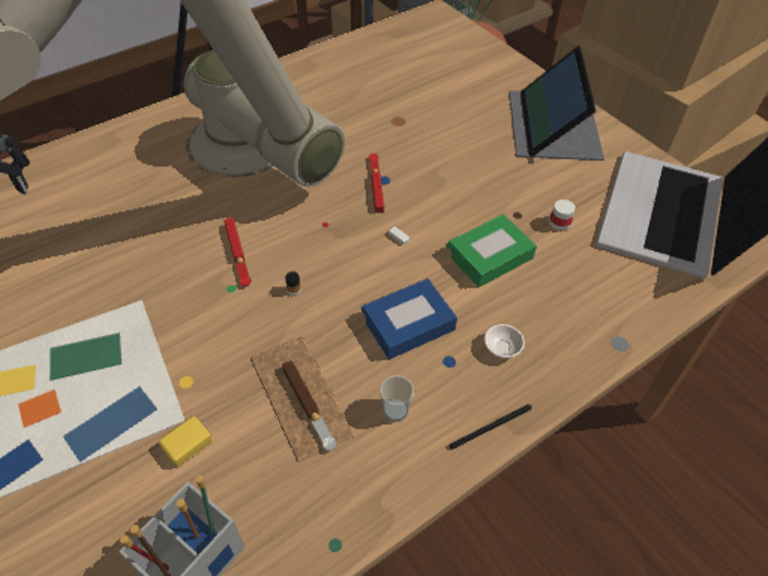

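Both pictures agree. The dark-handled knife lies on the cork mat, with its handle near (499,235) and tip near (505,180) in the top picture, pointing away from the robot. The blue tin is at (377,240) and the green one at (254,260). The two red knives are decoys. Next I'll measure from the depth clouds.

```bash
cat >> h.py <<'E'
def cloud(p):
    d=p["depth"];v,u=np.indices(d.shape);K=p["camera_matrix"]
    c=np.stack([(u-K[0,2])/K[0,0]*d,(v-K[1,2])/K[1,1]*d,d],-1)
    T=np.linalg.inv(p["world_to_cam"]);return c@T[:3,:3].T+T[:3,3]
def rect(P):
    return cv2.minAreaRect((P[:,:2]*1000).astype(np.float32))
def pca(P):
    c=P.mean(0);u,s,vt=np.linalg.svd(P[:,:2]-c[:2],full_matrices=False);a=vt[0]*np.sign(vt[0,0])
    t=(P[:,:2]-c[:2])@a
    return c, np.degrees(np.arctan2(a[1],a[0])), np.percentile(t,[0,2,98,100])*1000, a
E
python3 - <<'E'
from h import *
np.set_printoptions(precision=4,suppress=True)
for c in ["top","scene"]:
    p=env.get_image(c);W=cloud(p);hsv=cv2.cvtColor(p["img"],cv2.COLOR_RGB2HSV).astype(int)
    x,y,z=W[...,0],W[...,1],W[...,2];H,S,V=hsv[...,0],hsv[...,1],hsv[...,2]
    ok=p["depth"]>0
    m=ok&(abs(x-.65)<.12)&(abs(y)<.11)&(z>.034)
    print(c,"blue",m.sum(),rect(W[m]),np.median(z[m]))
    m=ok&(abs(x-.60)<.12)&(abs(y-.235)<.11)&(z>.034)
    print("green",m.sum(),rect(W[m]),np.median(z[m]))
    k=ok&(x>.54)&(x<.82)&(abs(y+.23)<.08)
    m=k&(z>.014)&(z<.05)&(x<.75)
    h=k&(V<75)&(z>.012)&(z<.05)
    b=k&(S<70)&(V>90)&(z>.002)
    print("handle",h.sum(),pca(W[h]),np.median(z[h])); print("blade",b.sum(),pca(W[b]),np.median(z[b]))
    if h.sum()>20:
        a=pca(W[h])[3]; al=np.vstack([W[h],W[b]]) ; t=(al[:,:2]-pca(W[h])[0][:2])@a; print("extent",t.min(),t.max(), "knife all", pca(al)[:2])
    mt=k&(z>.001)&(z<.009)&(S>60)&(V<150)
    if mt.sum()>20: print("mat",mt.sum(),rect(W[mt]),np.median(z[mt]))
    tb=ok&(abs(x-.5)<.1)&(abs(y)<.08)&(z<.01);print("table z",np.median(z[tb]))
    print("ink",[np.round(W[ok&(z>.02)&(z<.06)&(abs(x-.465)<.04)&(abs(y+.12)<.04)].mean(0),3)])
E
```

```text
top blue 1767 ((682.164306640625, -12.389877319335938), (175.86712646484375, 193.13087463378906), 82.48703002929688) 0.039871877958335133
green 1750 ((601.46142578125, 246.5485382080078), (141.0640411376953, 104.02996063232422), 87.1936264038086) 0.03979043407548777
handle 279 (array([ 0.6494, -0.2265,  0.023 ]), np.float64(-6.8015737871714395), array([-54.3203, -52.9205,  53.3856,  59.6125]), array([ 0.993 , -0.1184])) 0.023248887740409563
blade 122 (array([ 0.7462, -0.2389,  0.0143]), np.float64(-7.502580631715374), array([-29.9375, -26.8338,  26.5037,  28.1629]), array([ 0.9914, -0.1306])) 0.014248391557753926
extent -0.054320287445345866 0.12574272716734083 knife all (array([ 0.6788, -0.2303,  0.0203]), np.float64(-7.159899474626373))
mat 2525 ((680.300048828125, -230.00570678710938), (278.8494567871094, 159.89578247070312), 0.13088557124137878) 0.003399526458429225
table z -0.00043124193489685325
ink [array([ 0.45 , -0.121,  0.042])]
scene blue 1749 ((682.9088134765625, -13.137199401855469), (173.88815307617188, 192.36927795410156), 82.45765686035156) 0.040716139125481554
green 1291 ((604.2235717773438, 243.80384826660156), (142.4363555908203, 108.49456787109375), 88.20907592773438) 0.04030477526797438
handle 74 (array([ 0.6586, -0.2388,  0.0218]), np.float64(-4.804790415129096), array([-58.0078, -55.1752,  48.2568,  48.7665]), array([ 0.9965, -0.0838])) 0.023139763726897855
blade 181 (array([ 0.7475, -0.2419,  0.015 ]), np.float64(-5.560021179456866), array([-37.5725, -29.6874,  26.9806,  29.8275]), array([ 0.9953, -0.0969])) 0.01565139729674847
extent -0.058007785757904586 0.1186412323596854 knife all (array([ 0.7217, -0.241 ,  0.017 ]), np.float64(-2.7160533707026007))
mat 1933 ((661.52734375, -230.24008178710938), (241.94021606445312, 157.87046813964844), 0.5063135623931885) 0.00449610402608891
table z 0.0004913113792617274
ink [array([ 0.457, -0.126,  0.038])]
```

```bash
python3 - <<'E'
from h import *
np.set_printoptions(precision=4,suppress=True)
for c in ["top","scene"]:
    p=env.get_image(c);W=cloud(p);hsv=cv2.cvtColor(p["img"],cv2.COLOR_RGB2HSV).astype(int)
    x,y,z=W[...,0],W[...,1],W[...,2];H,S,V=hsv[...,0],hsv[...,1],hsv[...,2]
    ok=p["depth"]>0
    m=ok&(abs(x-.65)<.10)&(abs(y)<.10)&(z>.036)&(z<.046)&(H>100)&(H<130)&(S>100)
    n,l,st,_=cv2.connectedComponentsWithStats(m.astype(np.uint8));m=l==1+np.argmax(st[1:,4])
    print(c,"blue",m.sum(),rect(W[m]),cv2.boxPoints(rect(W[m])).tolist())
    m=ok&(x>.5)&(x<.85)&(abs(y+.23)<.09)&(z>.002)&(z<.007)&(S>60)
    m=cv2.morphologyEx(m.astype(np.uint8),cv2.MORPH_OPEN,np.ones((5,5)))
    n,l,st,_=cv2.connectedComponentsWithStats(m);m=l==1+np.argmax(st[1:,4])
    print("mat",m.sum(),rect(W[m]))
E
```

```text
top blue 1174 ((640.5490112304688, 10.746284484863281), (138.01959228515625, 104.32537841796875), 82.68130493164062) [[580.020263671875, -51.056373596191406], [683.4957275390625, -64.34619903564453], [701.0777587890625, 72.54894256591797], [597.602294921875, 85.8387680053711]]Traceback (most recent call last):
  File "<stdin>", line 12, in <module>
    return _wrapfunc(a, 'argmax', axis=axis, out=out, **kwds)
    return bound(*args, **kwds)
ValueError: attempt to get argmax of an empty sequence
```

Call:
servo_tool(
  deltas="1 0 0 0 0 0 0.1; 1 0 0 0 0 0 0.1; 1 0 0 0 0 0 0.1; 1 0 0 0 0 0 0.1; 1 0 0 0 0 0 0.1; 1 0 0 0 0 0 0.02",
  newtons=100,
)

```text
time_s: 2.05
position: [0.2136, -0.5068, 0.2313]
tool_rot: [[0.992, -0.125, 0.0], [-0.125, -0.992, 0.0], [0.0, -0.0, -1.0]]
ft_force: [0.6, 0.8, 0.2]
grip_width: 0.0852
gripper_force: 0.0
```

Call:
servo_tool(
  deltas="1 29.5 -23.8 0 0 0 0; 1 29.5 -23.8 0 0 0 0; 1 29.5 -23.8 0 0 0 0; 1 29.5 -23.8 0 0 0 0; 1 29.5 -23.8 0 0 0 0; 1 29.5 -23.8 0 0 0 0; 1 29.5 -23.8 0 0 0 0; 1 29.5 -23.8 0 0 0 0",
)

```text
time_s: 2.72
position: [0.4723, -0.3451, 0.2314]
tool_rot: [[0.993, -0.118, 0.0], [-0.118, -0.993, -0.0], [0.0, 0.0, -1.0]]
ft_force: [0.1, -1.4, 0.5]
grip_width: 0.0853
gripper_force: 0.0
```

Call:
servo_tool(
  deltas="1 29.5 -23.8 0 0 0 0; 1 29.5 -23.8 0 0 0 0; 1 29.5 -23.8 0 0 0 0; 1 29.5 -23.8 0 0 0 0; 1 29.5 -23.8 0 0 0 0; 1 29.5 -23.8 0 0 0 0; 1 0 0 0 0 0 0; 1 0 0 0 0 0 0",
)

```text
time_s: 3.38
position: [0.6649, -0.2246, 0.2302]
tool_rot: [[0.993, -0.116, -0.001], [-0.116, -0.993, 0.0], [-0.001, -0.0, -1.0]]
ft_force: [-1.0, -1.3, -0.5]
grip_width: 0.0854
gripper_force: 0.0
```

Call:
servo_tool(
  deltas="1 0 3.4 36 0 0 0.01; 1 0 0 36 0 0 0; 1 0 0 36 0 0 0; 1 0 0 36 0 0 0; 1 0 0 36 0 0 0; 1 0 0 15 0 0 0; 1 0 0 10 0 0 0; 1 0 0 0 0 0 0",
)

```text
time_s: 4.05
position: [0.662, -0.2299, 0.0246]
tool_rot: [[0.991, -0.131, -0.003], [-0.131, -0.991, 0.001], [-0.003, -0.001, -1.0]]
ft_force: [-0.7, 0.5, 0.6]
grip_width: 0.0856
gripper_force: 0.0
```

```bash
python3 - <<'E'
from h import *
o=env.observe();print(o["position"],o["tool_rot"][:,0],o["ft_force"])
p=env.get_image("scene");cv2.imwrite("pics/s1.png",cv2.resize(p["img"][180:340,110:300,::-1],None,fx=4,fy=3.7))
W=cloud(p)
E
```

```text
[ 0.66204288 -0.2299363   0.02464616] [ 0.99135723 -0.13115444 -0.00305741] [-0.65566228  0.48496645  0.64934663]
```

View pics/s1.png

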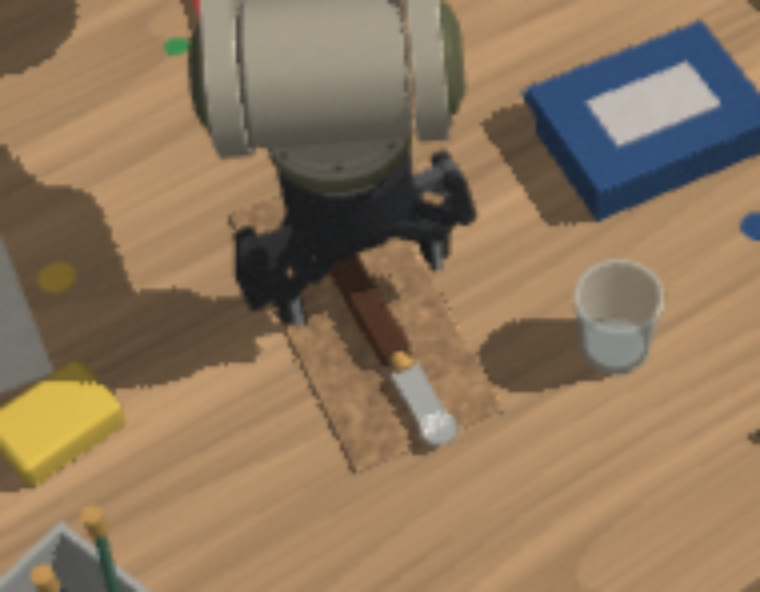

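The gripper straddles the handle, with the fingers at about (270,290) and (450,220) and the handle between them. I'll go down and close.

Call:
servo_tool(
  deltas="1 0 0 9 0 0 0; 1 0 0 8 0 0 0; 0 0 0 0 0 0 0; 0 0 0 0 0 0 0; 0 0 0 0 0 0 0; 0 0 0 0 0 0 0; 0 0 0 0 0 0 0; 0 0 0 0 0 0 0",
  newtons=100,
)

```text
time_s: 4.77
position: [0.6638, -0.2296, 0.0103]
tool_rot: [[0.991, -0.131, 0.001], [-0.131, -0.991, -0.001], [0.001, 0.001, -1.0]]
ft_force: [-0.4, 0.2, 0.5]
grip_width: 0.0173
gripper_force: 98.9
```

Call:
servo_tool(
  deltas="0 0 0 0 0 0 0; 0 0 0 0 0 0 0; 0 0 0 0 0 0 0; 0 0 0 0 0 0 0",
)

```text
time_s: 5.1
position: [0.6638, -0.2296, 0.0101]
tool_rot: [[0.991, -0.131, 0.001], [-0.131, -0.991, -0.001], [0.001, 0.0, -1.0]]
ft_force: [-0.8, 0.6, 6.6]
grip_width: 0.0177
gripper_force: 99.9
```

Call:
servo_tool(
  deltas="0 0 0 -10 0 0 0; 0 0 0 -30 0 0 0; 0 0 0 -35 0 0 0; 0 0 0 -30 0 0 0; 0 0 0 0 0 0 0",
)

```text
time_s: 5.52
position: [0.6656, -0.2304, 0.1219]
tool_rot: [[0.991, -0.131, 0.01], [-0.131, -0.991, -0.005], [0.011, 0.004, -1.0]]
ft_force: [0.7, -0.7, 0.3]
grip_width: 0.0173
gripper_force: 99.1
```

```bash
python3 - <<'E'
from h import *
o=env.observe();print(o["position"],o["tool_rot"],o["ft_force"],o["grip_width"])
p=env.get_image("scene");cv2.imwrite("pics/s2.png",cv2.resize(p["img"][150:330,90:300,::-1],None,fx=3.8,fy=3.3))
E
```

```text
[ 0.66562582 -0.23041712  0.12194418] [[ 0.99137378 -0.13067424  0.01011259]
 [-0.13062381 -0.99141675 -0.00549926]
 [ 0.01074441  0.00413088 -0.99993374]] [ 0.74593389 -0.73157773  0.28244016] 0.01725467733920419
```

View pics/s2.png

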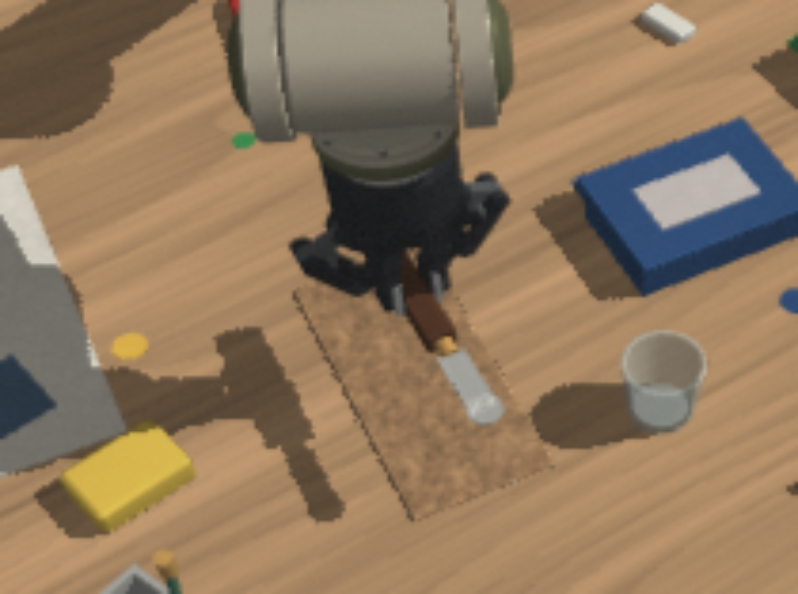

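The knife is held level, with its tip at about (487,408) in the crop. I'll carry it to a point in front of the blue tin.

Call:
servo_tool(
  deltas="0 -24 -23.4 0 0 0 0; 0 -24 -23.4 0 0 0 0; 0 -24 -23.4 0 0 0 0; 0 -24 -23.4 0 0 0 0; 0 -24 -23.4 0 0 0 0; 0 -24 -23.4 0 0 0 0; 0 -24 -23.4 0 0 0 0; 0 -24 -23.4 0 0 0 0",
)

```text
time_s: 6.23
position: [0.4956, -0.0174, 0.1134]
tool_rot: [[0.991, -0.131, -0.002], [-0.131, -0.991, 0.001], [-0.002, -0.0, -1.0]]
ft_force: [-0.0, 0.6, -0.4]
grip_width: 0.0171
gripper_force: 99.1
```

Call:
servo_tool(
  deltas="0 -24 -23.4 0 0 0 0; 0 -25 -23.4 0 0 0 0; 0 0 0 0 0 0 0; 0 0 0 0 0 0 0; 0 0 0 0 0 0 0",
)

```text
time_s: 6.65
position: [0.4553, 0.034, 0.114]
tool_rot: [[0.991, -0.131, -0.0], [-0.131, -0.991, -0.0], [-0.0, 0.0, -1.0]]
ft_force: [-1.0, -0.7, -0.7]
grip_width: 0.0172
gripper_force: 99.1
```

```bash
cat > m.py <<'E'
from h import *
np.set_printoptions(precision=4,suppress=True)
o=env.observe();R=o["tool_rot"];t=o["position"];print(t,R.tolist(),o["ft_force"],o["grip_width"])
for c in ["top","scene"]:
    p=env.get_image(c);W=cloud(p);hsv=cv2.cvtColor(p["img"],cv2.COLOR_RGB2HSV).astype(int)
    S,V=hsv[...,1],hsv[...,2]
    L=(W-t)@R   # tool frame
    m=(p["depth"]>0)&(L[...,0]>.025)&(L[...,0]<.14)&(abs(L[...,1])<.03)&(L[...,2]>-.04)&(L[...,2]<.02)
    P=L[m]
    if m.sum()<10: print(c,m.sum());continue
    print(c,m.sum(),"x",P[:,0].min(),P[:,0].max())
    for a,b in [(.025,.04),(.055,.07),(.07,.085),(.085,.1),(.1,.125)]:
        q=P[(P[:,0]>a)&(P[:,0]<b)]
        if len(q):print("  ",a,len(q),np.median(q,0),q[:,1].min(),q[:,1].max())
    for r in env.spot_point("knife_tip",p)[:3]: print(" tip",r["conf"],(w(p,r["uv"])-t)@R)
E
python3 m.py
```

```text
[0.4553 0.034  0.114 ] [[0.9914395410154412, -0.13056604419607912, -0.00038028157784381154], [-0.13056608746761522, -0.9914396040563996, -9.11695579710408e-05], [-0.00036512256843195, 0.00014004098246448213, -0.9999999235370136]] [-0.961  -0.7279 -0.7132] 0.01723948090317299
top 160 x 0.04766310166947316 0.11096516992148213
   0.055 38 [ 0.0628 -0.0019 -0.0049] -0.009893597732868792 0.007301967777022756
   0.07 36 [ 0.0775 -0.0007 -0.0051] -0.010437127675730089 0.0070756317427873305
   0.085 42 [ 0.0928 -0.0022 -0.0045] -0.011459083910489071 0.007831761588007271
   0.1 28 [ 0.1047 -0.0022 -0.0041] -0.01229659095278689 0.0070826545800826745
 tip 0.86 [-0.0264  0.2413  0.1127]
 tip 0.68 [ 0.1086 -0.0002 -0.005 ]
 tip 0.5 [-0.265  -0.1672  0.1148]
scene 194 x 0.026516949486876044 0.11411840606504571
   0.025 36 [ 0.0326  0.0052 -0.0135] -0.007891383621981024 0.011702869643726636
   0.055 29 [ 0.0602 -0.0002 -0.0061] -0.00891237727208123 0.010959200082194585
   0.07 31 [ 0.0762  0.001  -0.0051] -0.00821449016655853 0.009785818640537562
   0.085 30 [ 0.0929  0.0006 -0.0054] -0.008167070627822808 0.010954654165525463
   0.1 30 [ 0.1065  0.0017 -0.0054] -0.009858054388345408 0.011513636506700172
 tip 0.71 [-0.0339  0.2362  0.1165]
 tip 0.66 [ 0.0195  0.0078 -0.0109]
 tip 0.55 [ 0.0251 -0.0538  0.1159]
```

Call:
servo_tool(
  deltas="0 0 0 30 0 0 0; 0 0 0 30 0 0 0; 0 0 0 20 0 0 0; 0 0 0 8 0 0 0; 0 0 0 0 0 0 0; 0 0 0 0 0 0 0",
)

```text
time_s: 7.35
position: [0.4556, 0.0338, 0.0267]
tool_rot: [[0.991, -0.131, 0.0], [-0.131, -0.991, -0.0], [0.0, 0.0, -1.0]]
ft_force: [0.6, -0.9, -0.1]
grip_width: 0.017
gripper_force: 99.1
```

```bash
python3 m.py; python3 - <<'E'
from h import *
p=env.get_image("scene");cv2.imwrite("pics/s3.png",cv2.resize(p["img"][120:260,180:350,::-1],None,fx=4.4,fy=4.2))
E
```

```text
[0.4556 0.0338 0.0267] [[0.9913487594750836, -0.13125380502469902, 0.00027523399319740366], [-0.13125379253453337, -0.991348797331782, -6.304070844955986e-05], [0.0002811272209964971, 2.6369822676338898e-05, -0.9999999601360581]] [ 0.564  -0.901  -0.1387] 0.017027388457824096
top 248 x 0.04689764831143989 0.13995359235497773
   0.055 30 [ 0.0621 -0.0014 -0.0056] -0.009372043798850057 0.006492092560229935
   0.07 34 [ 0.0773 -0.0019 -0.0043] -0.012205189790681506 0.007346100122324908
   0.085 35 [ 0.0931 -0.002  -0.0037] -0.010971956703389824 0.007353266892454888
   0.1 23 [ 0.1042 -0.0008 -0.0054] -0.011688604863462116 0.008981218753512328
 tip 0.85 [-0.0306  0.2267  0.0273]
 tip 0.81 [-0.1266 -0.0696 -0.5732]
 tip 0.53 [0.1177 0.0021 0.026 ]
scene 199 x 0.02517260377293528 0.13986018241918885
   0.025 37 [ 0.0312  0.0052 -0.0138] -0.00797002276560427 0.011248576368151379
   0.055 31 [ 0.0602  0.0016 -0.0067] -0.007701616407660027 0.009129747721391072
   0.07 26 [ 0.0768 -0.0004 -0.007 ] -0.009923672441174989 0.009491690141892361
   0.085 25 [ 0.092   0.002  -0.0065] -0.009368096577187733 0.010088717921861173
   0.1 32 [ 0.1069  0.0006 -0.0065] -0.010187842289715811 0.01080300342542415
 tip 0.67 [ 0.0961 -0.0246  0.0284]
 tip 0.66 [-0.0307  0.2371  0.0164]
 tip 0.46 [ 0.2392  0.004  -0.0012]
```

View pics/s3.png

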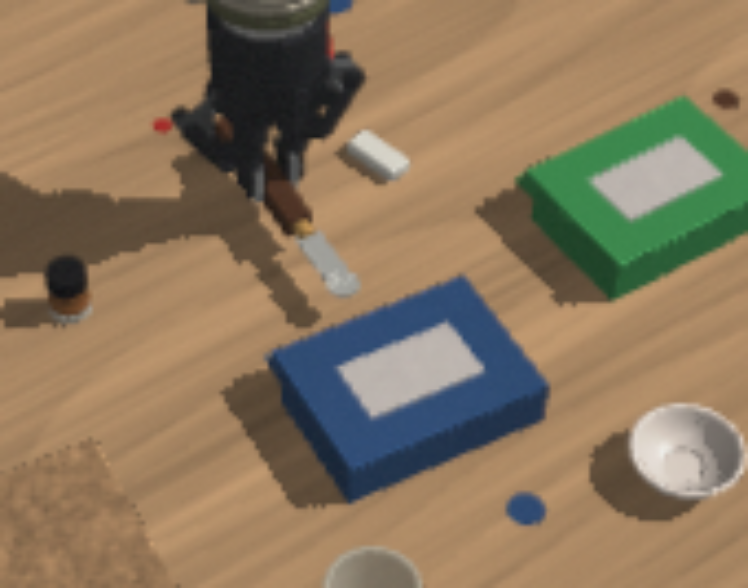

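The knife is in front of the blue lip, tip at (345,285), well clear of the eraser and ink bottle. The blade is at about 31 mm height, so I'll insert it.

Call:
servo_tool(
  deltas="0 8 0 0 0 0 0; 0 8 0 0 0 0 0; 0 7 0 0 0 0 0; 0 6 0 0 0 0 0; 0 4 0 0 0 0 0; 0 0 0 0 0 0 0",
)

```text
time_s: 8.1
position: [0.4888, 0.0296, 0.0263]
tool_rot: [[0.991, -0.131, 0.001], [-0.131, -0.991, -0.0], [0.001, 0.0, -1.0]]
ft_force: [0.5, 0.4, -1.4]
grip_width: 0.0175
gripper_force: 99.1
```

Call:
servo_tool(
  deltas="0 0 0 -6 0 0 0; 0 0 0 -7.3 0 0 0; 0 1.4 0 -9.2 0 0 0; 0 3.2 0 -8.7 0 0 0; 0 6 0 -12.4 0 0 0; 0 0 0 0 0 0 0; 0 0 0 0 0 0 0",
)

```text
time_s: 8.68
position: [0.4984, 0.0284, 0.0706]
tool_rot: [[0.991, -0.131, 0.002], [-0.131, -0.991, -0.0], [0.002, 0.0, -1.0]]
ft_force: [0.1, -0.6, -1.6]
grip_width: 0.0172
gripper_force: 99.0
```

```bash
python3 - <<'E'
from h import *
o=env.observe();print(o["position"],o["tool_rot"],o["ft_force"],o["wrist_torque"])
p=env.get_image("scene");cv2.imwrite("pics/s4.png",cv2.resize(p["img"][120:260,180:350,::-1],None,fx=4.4,fy=4.2))
E
```

```text
[0.49843975 0.02843539 0.07057222] [[ 9.91412912e-01 -1.30757123e-01  1.73576865e-03]
 [-1.30756782e-01 -9.91414428e-01 -3.09168340e-04]
 [ 1.76129205e-03  7.95499604e-05 -9.99998446e-01]] [ 0.10943923 -0.5715395  -1.5897094 ] [-0.01699831  0.01983908 -0.0336354 ]
```

View pics/s4.png

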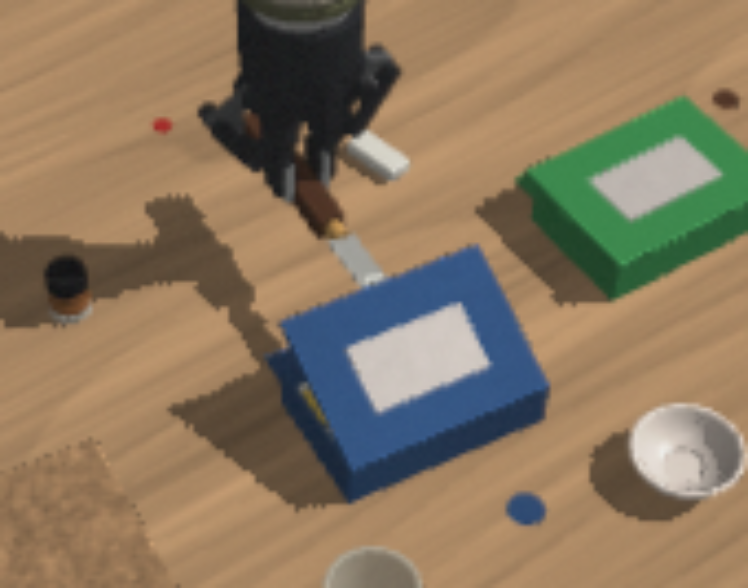

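The lid is up at about 0.45 rad on the blade, whose tip goes under the lip at (375,280). I'll continue along the arc.

Call:
servo_tool(
  deltas="0 8 0 -11 0 0 0; 0 9.2 0 -10 0 0 0; 0 10.4 0 -8.2 0 0 0; 0 11.4 0 -6.6 0 0 0; 0 12.1 0 -4.7 0 0 0; 0 0 0 0 0 0 0; 0 0 0 0 0 0 0",
)

```text
time_s: 9.32
position: [0.5486, 0.0218, 0.1097]
tool_rot: [[0.991, -0.131, -0.001], [-0.131, -0.991, 0.0], [-0.001, -0.0, -1.0]]
ft_force: [-0.2, -0.1, -1.1]
grip_width: 0.0172
gripper_force: 99.0
```

Call:
servo_tool(
  deltas="0 12.6 0 -2.7 0 0 0; 0 12.7 0 -1 0 0 0; 0 12.5 0 0 0 0 0; 0 12 0 0 0 0 0; 0 4 0 0 0 0 0; 0 0 0 0 0 0 0; 0 0 0 0 0 0 0; 0 0 0 0 0 0 0",
)

```text
time_s: 9.98
position: [0.6015, 0.0148, 0.114]
tool_rot: [[0.991, -0.131, -0.001], [-0.131, -0.991, 0.0], [-0.001, -0.0, -1.0]]
ft_force: [0.7, 0.6, -0.6]
grip_width: 0.0174
gripper_force: 99.1
```

```bash
python3 - <<'E'
from h import *
o=env.observe();print(o["position"],o["tool_rot"],o["ft_force"],o["wrist_torque"])
p=env.get_image("scene");cv2.imwrite("pics/s5.png",cv2.resize(p["img"][90:260,180:350,::-1],None,fx=3.5,fy=3.5))
W=cloud(p);H=cv2.cvtColor(p["img"],cv2.COLOR_RGB2HSV)
m=(p["depth"]>0)&(H[...,0]>100)&(H[...,0]<130)&(H[...,1]>100)&(W[...,2]>.05)&(abs(W[...,0]-.7)<.15)&(abs(W[...,1])<.1)
a=np.array([.9915,-.13]);P=W[m];s=(P[:,:2]-[.6923,.0041])@a
print(m.sum(),np.polyfit(P[:,2],s,1),P[:,2].max())
E
```

```text
[0.60154173 0.01484329 0.1139634 ] [[ 9.91416030e-01 -1.30743527e-01 -6.21785893e-04]
 [-1.30743499e-01 -9.91416225e-01  8.49499456e-05]
 [-6.27555278e-04 -2.92627435e-06 -9.99999803e-01]] [ 0.70766482  0.59225645 -0.61791512] [-0.0274543   0.04427112 -0.0093393 ]
311 [ 0.25920087 -0.00317272] 0.13967181656444005
```

View pics/s5.png

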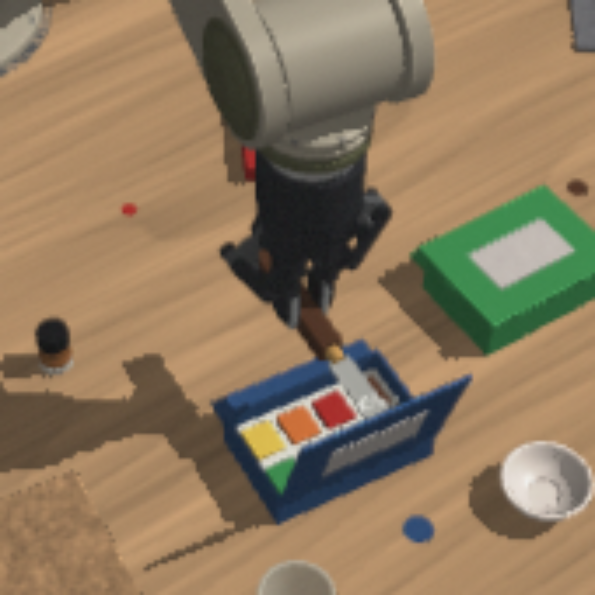

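The lid leans back at about 1.82 rad, with the tip resting near (375,405) on its inside. I'll withdraw and carry the knife back to the mat.

Call:
servo_tool(
  deltas="0 -15 0 0 0 0 0; 0 -30 0 0 0 0 0; 0 -35 0 -5 0 0 0; 0 -35 0 -5 0 0 0; 0 -32 0 -5 0 0 0; 0 0 0 0 0 0 0",
)

```text
time_s: 10.53
position: [0.4509, 0.0353, 0.1297]
tool_rot: [[0.992, -0.13, -0.003], [-0.13, -0.992, 0.001], [-0.003, -0.0, -1.0]]
ft_force: [1.3, 0.8, -0.4]
grip_width: 0.0174
gripper_force: 99.1
```

Call:
servo_tool(
  deltas="0 15 30 0 0 0 0; 0 20 30 0 0 0 0; 0 20 30 0 0 0 0; 0 20 30 0 0 0 0; 0 27 27 0 0 0 0; 0 27 24 0 0 0 0; 0 27 20 0 0 0 0; 0 27 20 0 0 0 0",
)

```text
time_s: 11.2
position: [0.6111, -0.2007, 0.1292]
tool_rot: [[0.991, -0.132, 0.0], [-0.132, -0.991, -0.0], [0.0, 0.0, -1.0]]
ft_force: [0.2, 0.1, -0.8]
grip_width: 0.0172
gripper_force: 99.1
```

Call:
servo_tool(
  deltas="0 26 13 0 0 0 0; 0 26 10 0 0 0 0; 0 0 0 0 0 0 0; 0 0 0 0 0 0 0",
)

```text
time_s: 11.53
position: [0.6592, -0.2292, 0.1282]
tool_rot: [[0.991, -0.131, -0.001], [-0.131, -0.991, 0.0], [-0.001, -0.0, -1.0]]
ft_force: [0.2, 1.3, -1.2]
grip_width: 0.0173
gripper_force: 99.1
```

Call:
servo_tool(
  deltas="0 4 0 30 0 0 0; 0 0 0 30 0 0 0; 0 0 0 25 0 0 0; 0 0 0 15 0 0 0; 0 0 0 0 0 0 0; 0 0 0 0 0 0 0",
)

```text
time_s: 12.03
position: [0.6624, -0.2287, 0.0294]
tool_rot: [[0.991, -0.13, -0.001], [-0.13, -0.991, 0.001], [-0.001, -0.0, -1.0]]
ft_force: [-0.6, 0.5, -0.8]
grip_width: 0.0174
gripper_force: 99.1
```

```bash
python3 m.py; python3 - <<'E'
from h import *
for c in ["top","scene"]:
    p=env.get_image(c)
    for n in ["cork_mat","knife"]:
        for r in env.spot_in(n,p)[:2]: print(c,n,r["conf"],np.round(r["bbox"],1),w(p,r["bbox"][:2],z=.004))
p=env.get_image("scene");cv2.imwrite("pics/s6.png",cv2.resize(p["img"][130:330,100:340,::-1],None,fx=3.3,fy=3))
E
```

```text
[ 0.6624 -0.2287  0.0294] [[0.9914503023234957, -0.13048178698480464, -0.0008951468599486376], [-0.13048135653475101, -0.9914506247298183, 0.0005237553857430403], [-0.0009558344521956539, -0.00040247745895454217, -0.9999994621960528]] [-0.5787  0.5097 -0.8125] 0.017350767907978865
top 0
scene 278 x 0.025113828056773025 0.11425482806896564
   0.025 51 [ 0.0324  0.0029 -0.0153] -0.02986509401154128 0.01096708421979328
   0.055 47 [ 0.0618  0.0007 -0.007 ] -0.019768472383255544 0.010464289175605282
   0.07 46 [ 0.0774  0.001  -0.0063] -0.008700176100387627 0.0293003950929135
   0.085 43 [ 0.0927 -0.0001 -0.0064] -0.009494638551590289 0.009318971566369396
   0.1 46 [ 0.1065  0.0002 -0.0072] -0.01013185893701724 0.010984564723709721
 tip 0.69 [ 0.1052 -0.0066  0.0265]
 tip 0.5 [-0.5096 -0.387   0.0291]
top cork_mat 0.64 [322.9 128.1   9.8  19. ] [ 0.73989355 -0.20310792  0.004     ]
top knife 0.57 [185.7 282.6  24.2  40.6] [0.28235855 0.19674855 0.004     ]
top knife 0.47 [305.  300.2   8.8   9.3] [ 0.2343641  -0.15072612  0.004     ]
scene cork_mat 0.91 [201.8 269.8  63.7  73.4] [ 0.67687054 -0.23936471  0.004     ]
scene knife 0.63 [153.4 159.6  10.2  27.1] [ 0.26972894 -0.16356144  0.004     ]
scene knife 0.59 [251.9 121.5   4.8  40.2] [0.30304913 0.18204469 0.004     ]
```

View pics/s6.png

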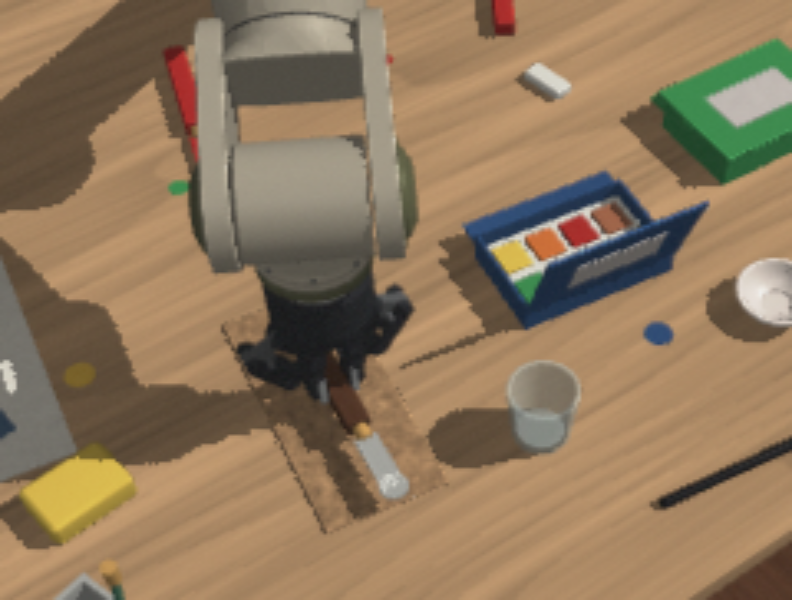

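The lid stays open. The knife is over the mat, tip at (393,485), close to where it first lay. I'll lower it gently.

Call:
servo_tool(
  deltas="0 0 0 7 0 0 0; 0 0 0 6 0 0 0; 0 0 0 4 0 0 0; 0 0 0 1.5 0 0 0; 0 0 0 0.5 0 0 0; 0 0 0 0 0 0 0; 0 0 0 0 0 0 0",
)

```text
time_s: 13.12
position: [0.6628, -0.2293, 0.0102]
tool_rot: [[0.991, -0.131, -0.0], [-0.131, -0.991, 0.0], [-0.0, -0.0, -1.0]]
ft_force: [-2.1, 0.7, 3.7]
grip_width: 0.0171
gripper_force: 99.6
```

Contact with the mat is felt (about 4 N). I'll open the gripper and go straight up.

Call:
servo_tool(
  deltas="0.3 0 0 0 0 0 0; 0.6 0 0 0 0 0 0; 0.8 0 0 0 0 0 0; 1 0 0 0 0 0 0; 1 0 0 0 0 0 0; 1 0 0 0 0 0 0; 1 0 0 0 0 0 0; 1 0 0 0 0 0 0",
)

```text
time_s: 13.78
position: [0.6629, -0.2293, 0.0101]
tool_rot: [[0.991, -0.131, 0.0], [-0.131, -0.991, 0.0], [0.0, -0.0, -1.0]]
ft_force: [0.5, -0.4, -1.1]
grip_width: 0.0856
gripper_force: 0.0
```

Call:
servo_tool(
  deltas="1 0 0 -10 0 0 0; 1 0 0 -20 0 0 0; 1 0 0 -35 0 0 0; 1 0 0 -40 0 0 0; 1 -20 0 -35 0 0 0; 1 -40 0 0 0 0 0; 1 -40 0 0 0 0 0; 1 0 0 0 0 0 0",
)

```text
time_s: 14.45
position: [0.5562, -0.2132, 0.1496]
tool_rot: [[0.991, -0.132, -0.008], [-0.131, -0.991, 0.004], [-0.009, -0.003, -1.0]]
ft_force: [0.7, 0.3, -0.8]
grip_width: 0.0853
gripper_force: 0.0
```

```bash
python3 - <<'E'
from h import *
o=env.observe();print(o["time_s"],o["position"],o["ft_force"],o["grip_width"])
p=env.get_image("scene");cv2.imwrite("pics/s7.png",cv2.resize(p["img"][130:330,100:340,::-1],None,fx=3.3,fy=3))
W=cloud(p);H=cv2.cvtColor(p["img"],cv2.COLOR_RGB2HSV)
m=(p["depth"]>0)&(H[...,0]>100)&(H[...,0]<130)&(H[...,1]>100)&(W[...,2]>.05)&(abs(W[...,0]-.7)<.15)&(abs(W[...,1])<.1)
P=W[m];print(m.sum(),np.polyfit(P[:,2],(P[:,:2]-[.6923,.0041])@[.9915,-.13],1))
E
```

```text
14.45 [ 0.556218   -0.21319366  0.14962843] [ 0.69356238  0.28021989 -0.82738813] 0.08530542940927682
314 [ 0.25827368 -0.0030677 ]
```

View pics/s7.png

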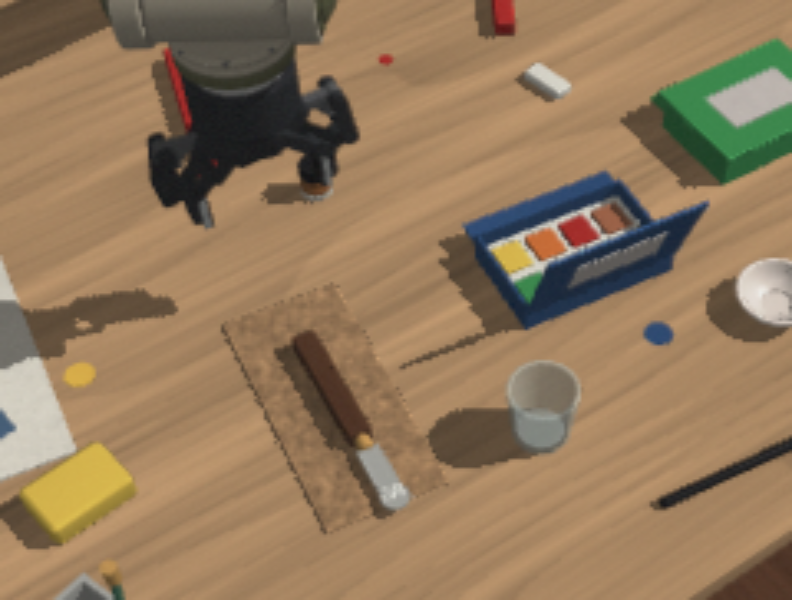

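The knife lies flat on the mat from (305,340) to (393,495). The blue lid leans back at 1.82 rad, the green lid is shut, and the gripper is clear.

```bash
python3 -c "
from rig import env
print(env.close_job())"
```

```text
the job is handed in; nothing more can be done
None
```

The job is handed in, with no verdict returned: the blue lid was levered open with the knife and leans back at about 1.82 rad, the green tin is shut, and the knife lies flat on the cork mat, released, after about 14.5 s.

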